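# Push a carton of fittings home down its bench lane

## Task

Push the big taped carton along the bench into the mouth of the storage lane and on down between the two guide rails until it rests squarely against the bumper at the end. It lies askew and off to one side, and neither the carton nor the robot may touch either rail at any moment. Only push it, never lift or tip it, and leave the other things on the bench where they are.

Things in the scene. Friction and masses are not known exactly. Their poses are not given: they have to be found in the camera images.
- carton: Big closed cardboard carton, 120 mm long (x), 90 mm wide (y), 65 mm tall, pale paper tape along the middle of its top; loose, 0.3 to 0.65 kg, too wide to grip. Origin: centre of its underside, z up. It starts on the bench before the lane's mouth, x pointing down the lane but up to 17 degrees off, and up to 30 mm off the lane's centre line.
- lane: Storage lane fixed to the bench: two rails and an end stop, open above, bare bench as floor. Origin on the bench at the middle of the mouth; x down the lane to the stop, y left when looking that way, z up. 120 mm clear between rails (y = -60 to 60 mm). It runs across from the robot's right to its left, give or take 17 degrees.
- bumper (a point): Middle of the face of the black rubber bumper on the lane's end stop (a steel plate 50 mm tall), 220 mm down the lane from the mouth, on its centre line, 27 mm up. The carton is home when its front end rests on it (its origin 160 mm from the mouth).
- rail_left: Aluminium angle guide rail on the lane's left (+y) side, 22 mm tall, 226 mm long, upright web 4 mm thick from y = 60 to 64 mm, with a 4 mm thick foot reaching out to y = 80 mm. Origin and axes are those of the lane. Must not be touched.
- rail_right: The same rail mirrored on the lane's right (-y) side, web from y = -60 to -64 mm, foot out to y = -80 mm. Origin and axes are those of the lane. Must not be touched.
- beaker: Clear plastic cup, 84 mm across, 110 mm tall, beside the lane; origin at the centre of its underside. Leave alone.
- bottle: Glass bottle with green cap, 66 mm across, 190 mm tall, beside the lane; origin at the centre of its underside. Leave alone.
- flask: Conical clear dispenser flask with a black collar and a white spout, 90 mm across, 153 mm tall; origin at the centre of its underside. Leave alone.
- small_carton: Small plain cardboard carton 60 x 50 x 40 mm beside the lane; origin at the centre of its underside. Leave alone.
- screwdriver: Red-handled screwdriver 200 mm long and 26 mm high, lying along the lane's robot side; origin under it. Leave alone.
- wrench: Flat steel wrench 180 mm long and 8 mm high, lying on the far side of the carton; origin under it. Leave alone.
- jar: Squat glass jar with a steel cap, 60 mm across, 70 mm tall, beyond the end stop; origin at the centre of its underside. Leave alone.
There are look-alikes about, which are no part of the job. What is shaped like the carton but green or turquoise is not meant.

How it is judged:
At the end, for the whole second after the job is handed in: The carton stands flat and at rest in the lane with its front within 6 mm of the bumper, its centre within 14 mm of the lane's centre line and its long side within 0.12 rad (7 degrees) of the lane's direction (x of carton in the frame of lane above 0.154 m and y of carton in the frame of lane between -0.014 and 0.014 m and angle between the x axis of carton and the x axis of lane, either way round below 0.12 rad and height (world z) of carton below 0.004 m and angle between carton's own z axis and vertical below 0.05 rad and linear speed of carton below 0.01 m/s and angular speed of carton below 0.05 rad/s); the robot touches nothing.
It fails at once if the carton, the robot or anything else touches a guide rail (contact force between any of rail_left, rail_right and anything else above 0.1 N).
It fails at once if the carton is lifted off the bench (10 mm) or tipped (0.2 rad) (height (world z) of carton above 0.01 m or angle between carton's own z axis and vertical above 0.2 rad).
It fails at once if another thing on the bench is moved by more than 20 mm (distance of any of beaker, bottle, flask, small_carton, screwdriver, wrench, jar from where it was at the start of the episode above 0.02 m).
It also fails if it takes over 72 s, if anything falls off the work surface, if the arm or the gripper's body presses on something with over 40 N, if the wrist force passes 120 N, or if a joint passes its speed limit or range.

## Robot

A 6-joint arm with a two-finger parallel gripper is mounted at the origin on the work surface. World frame = base frame: x ahead of the robot, y to its left, z up, the work surface at z = 0. Lengths are in m, angles in rad, forces in N, time in s.
With the tool pointing down it reaches from about 0.35 to 0.8 m from the base axis. Payload 7.3 kg.
Tool frame: the origin (TCP) lies between the finger pads; the fingertips stand 25 mm ahead of it and the grasp point (between the pads) lies 6 mm ahead of it (r.tip_extent is the distance from the TCP to the fingertips, in m); z points along the fingers, y is the direction in which the jaws open and shut (so a half turn about z gives the same grasp; the last joint's range is limited). The gripper opens to 85 mm and grips with 20 to 120 N. Pads are 22 mm wide; open, the fingers measure 114 mm over their backs; the gripper's body (76 mm by 85 mm) begins 54 mm behind the grasp point. The pads swing forward as they close: fully open they stand 13 mm farther back than shut.
Start: joints at [1.073, 0.342, 1.524, -0, 1.275, -0.146], TCP at [0.181, 0.493, 0.256] pointing down, gripper open.
Joint ranges: [-2.53, 2.53], [-0.77, 2.02], [0.04, 2.7], [-1, 4.14], [0.28, 2.66], [-3.11, 3.11]. Speed limits (rad/s): [2.57, 2.57, 3.14, 3.14, 3.14, 3.14].

## Interface

Orientations are given as a unit quaternion [x, y, z, w].
In Python, from workcell import r, command_gripper, optics gives the robot as it stands. The module is installed in compiled form; this text tells all that it offers. Calls block until the motion is done:
- r.reach(position, orientation): joint-space move of the TCP to a pose.
- r.move_straight(position, orientation=None, speed=0.15, max_force=None): straight line of the TCP; orientation=None keeps the orientation; speed is the mean speed in m/s. With max_force (N) it stops when the force on the tool has changed by that much, and returns True; else False.
- r.movej(angles): joint-space move.
- command_gripper(opening, force=None): finger opening in m; force is the grip in N (None keeps the last); returns when the fingers have stopped.
- r.hold(seconds).
- r.solve_ik(position, orientation): joint angles nearest the present ones, or None.
- r.read_state(): the state.
- optics.get_image(name): name is "side" or "top" or "wrist"; returns (picture, depth): 400x640x3 uint8, red, green, blue; 400x640 float32, m along the optical axis (not along the pixel's ray), 0 where there is no reading.
- optics.camera_model(name): a dict with "K" (3x3 intrinsics, pixels), "R" (3x3) and "t" (3): a world point X has camera coordinates R X + t; the wrist camera has in their place "tool_from_camera" (4x4, takes a point from camera to tool coordinates, whose origin is the TCP and whose axes are the flange's). Camera axes: x right, y down, z forward; pixel columns grow to the right and rows downward; lengths in m; the calibration is good to about 2 mm. A picture is of the moment at which its call begins: read the wrist's pose just before it. camera_model takes no time and is no camera call.
A pose or a line that the arm cannot do raises r.PlanningError and nothing moves.
- r.finish_job(): hands the job in, once; it reports no verdict.
The state is a dict: "time_s": time; "joint_positions": joint angles; "dq": joint speeds; "tau": joint torques, N m; "eef_pos": TCP position; "eef_rot": TCP orientation; "contact_force": force on the tool from outside, world axes, zero at the start; "torque": the same for the moment, N m; "grip_width": finger opening in m.
Only numpy, scipy, OpenCV 4.12 (cv2) and the standard library are available. Lean on these libraries where they do the work, as an engineer would, in place of code of your own. Each camera call takes 0.05 s, during which the arm holds its last target.

## Working session

There is one attempt and no reset: what is moved stays moved. The work goes in short steps, each a Python script; the robot and the scene stay as the last script left them, time stands still between calls to the robot, and variables do not carry over. Pictures are saved under pics/ and viewed, and the job is handed in when it is done.

```bash
mkdir -p pics; ls; python3 - <<'E'
from workcell import r, command_gripper, optics
import cv2, numpy as np
for n in ("side","top","wrist"):
    s=r.read_state()
    p,d=optics.get_image(n); cv2.imwrite(f"pics/{n}0.png",p[:,:,::-1]); np.savez(f"{n}0.npz",p=p,d=d)
    m=optics.camera_model(n); print(n,{k:np.round(v,4).tolist() for k,v in m.items()}, (d>0).mean())
s=r.read_state(); print(s["time_s"],s["eef_pos"],s["eef_rot"],s["grip_width"],s["contact_force"],r.tip_extent)
E
```

```text
pics
side {'K': [[362.147, 0.0, 318.7474], [0.0, 362.147, 203.8617], [0.0, 0.0, 1.0]], 'R': [[0.7032, -0.7107, 0.022], [-0.3802, -0.402, -0.833], [0.6008, 0.5773, -0.5529]], 't': [-0.4202, 0.2047, 0.8094]} 0.979234375
top {'K': [[441.613, 0.0, 313.8094], [0.0, 441.613, 212.2777], [0.0, 0.0, 1.0]], 'R': [[-0.0055, -1.0, -0.0059], [-0.9909, 0.0062, -0.1345], [0.1345, 0.0051, -0.9909]], 't': [-0.0799, 0.5104, 1.3788]} 0.99566796875
wrist {'K': [[297.9034, 0.0, 322.3231], [0.0, 297.9034, 201.7628], [0.0, 0.0, 1.0]], 'tool_from_camera': [[-0.0004, -0.9513, -0.3083, 0.0795], [1.0, -0.0007, 0.0008, -0.0002], [-0.0009, -0.3083, 0.9513, -0.1191], [0.0, 0.0, 0.0, 1.0]]} 0.99590625
0.15 [0.18076155 0.49263563 0.25580446] [ 1.75009947e-01  9.84566503e-01 -5.28166757e-04 -1.99949412e-04] 0.08504612606651303 [ 0.01215503  0.57119058 -0.41624436] 0.025
```

View pics/top0.png

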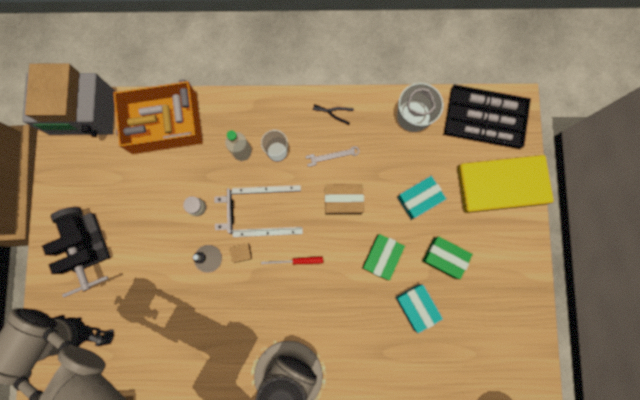

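View pics/side0.png

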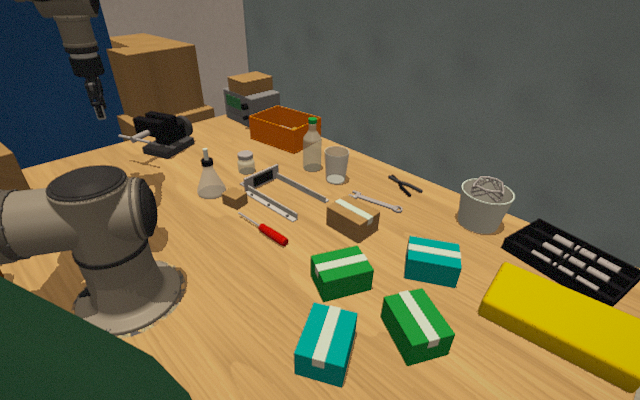

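View pics/wrist0.png

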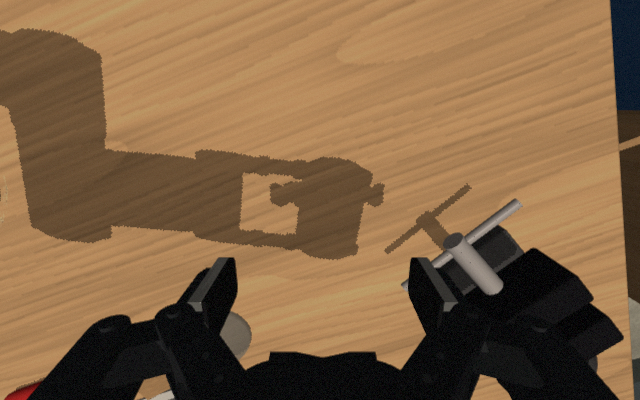

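Top view: the brown carton with pale tape is at about (344,199). The lane's rails run from (301,188)/(303,232) to the stop at (228,210). Candidates for the carton:
- Brown with tape (344,199).
- Turquoise (422,197) and (419,308), and green (384,256) and (448,257). These are excluded by colour.
- Plain small carton (241,253). It has no tape and is too small.

Only the one at (344,199) fits. I'll confirm it with a crop and take rough measurements.

```bash
cat > h.py <<'E'
import cv2, numpy as np
from scipy.spatial.transform import Rotation as Ro
def cam(m,s=None):
    """returns K, Rwc (cam->world), C"""
    K=np.array(m["K"])
    if "R" in m:
        R=np.array(m["R"]);return K,R.T,-R.T@np.array(m["t"])
    T=np.array(m["tool_from_camera"]);Rt=Ro.from_quat(s["eef_rot"]).as_matrix()
    return K,Rt@T[:3,:3],Rt@T[:3,3]+np.array(s["eef_pos"])
def ray(c,uv,z):
    K,R,C=c
    uv=np.atleast_2d(np.asarray(uv,float))
    d=np.c_[uv,np.ones(len(uv))]@np.linalg.inv(K).T@R.T
    return C+d*((z-C[2])/d[:,2])[:,None]
def cloud(c,d):
    K,R,C=c
    v,u=np.mgrid[:d.shape[0],:d.shape[1]]
    P=np.stack([(u-K[0,2])/K[0,0]*d,(v-K[1,2])/K[1,1]*d,d],-1)
    return P@R.T+C
E
python3 - <<'E'
from h import *
from workcell import optics
p=np.load("top0.npz")["p"]
cv2.imwrite("pics/crop0.png",cv2.resize(p[110:280,180:380,::-1],None,fx=4,fy=3.5*4/3.5*0+3.5,interpolation=cv2.INTER_CUBIC)[:600])
c=cam(optics.camera_model("top"))
for n,uv,z in [("carton",(344,199),.065),("Lmouth",(301,188),.022),("Lend",(232,190),.022),("Rmouth",(303,231),.022),("Rend",(232,232),.022),("stop",(228,210),.05)]:
    print(n,ray(c,uv,z).round(3))
E
```

```text
carton [[ 0.547 -0.178  0.065]]
Lmouth [[ 0.592 -0.042  0.022]]
Lend [[0.586 0.183 0.022]]
Rmouth [[ 0.451 -0.048  0.022]]
Rend [[0.449 0.18  0.022]]
stop [[0.517 0.189 0.05 ]]
```

View pics/crop0.png

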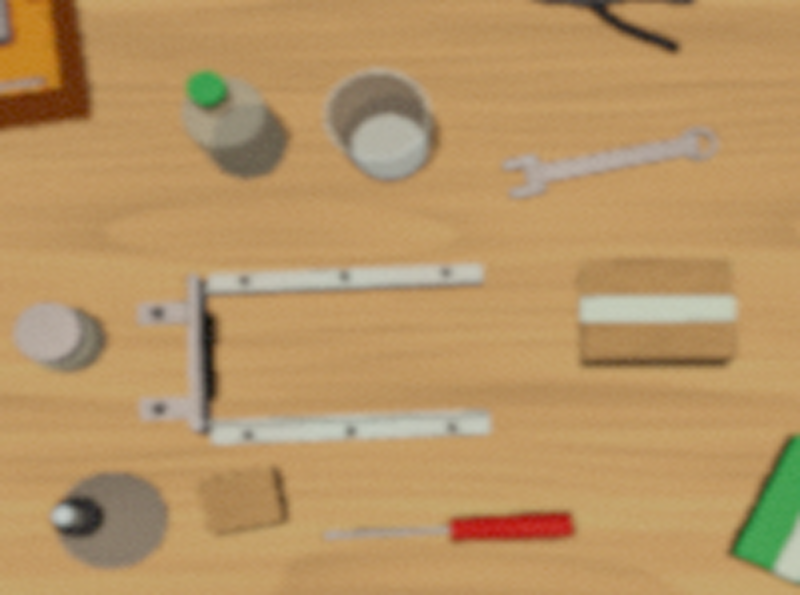

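The enlarged crop confirms it: a brown carton with a pale tape, in front of the open mouth of the lane. Next I'll measure precisely from two wrist-camera positions.

```bash
python3 - <<'E'
from h import *
from workcell import r, optics
for i,y in enumerate((-0.10,0.02)):
    r.reach([0.49,y,0.33],[0,1,0,0]); r.hold(0.3)
    s=r.read_state(); p,d=optics.get_image("wrist")
    np.savez(f"w{i+1}.npz",p=p,d=d,pos=s["eef_pos"],rot=s["eef_rot"])
    cv2.imwrite(f"pics/w{i+1}.png",p[:,:,::-1])
    print(s["time_s"],s["eef_pos"],s["joint_positions"])
E
```

```text
2.8417 [ 0.49008313 -0.09968883  0.32998233] [-3.54040078e-01  2.47193163e-01  1.45337091e+00  3.08030023e-06
  1.44103070e+00 -1.92542587e+00]
3.7417 [0.49009146 0.01910058 0.32990538] [-1.17388646e-01  2.28635196e-01  1.47811885e+00 -1.11022933e-04
  1.43498549e+00 -1.68655477e+00]
```

View pics/w1.png

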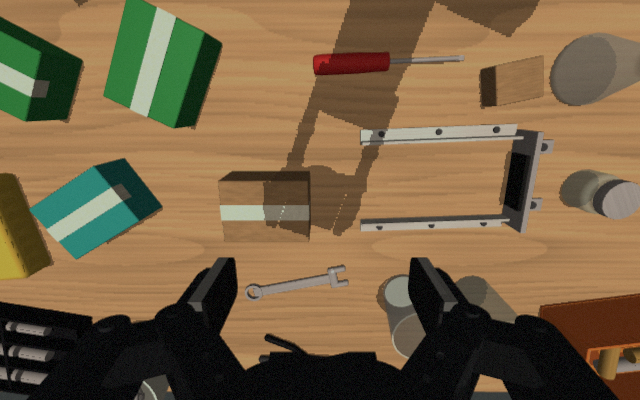

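View pics/w2.png

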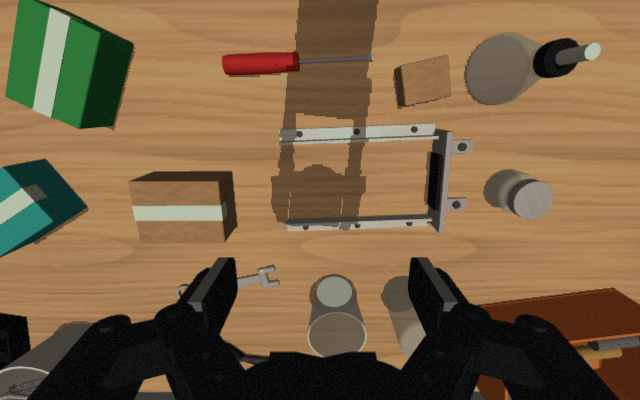

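Both wrist views show the carton: w1 at about (265,207), w2 at about (184,206). In w1 the lane's rails run from (361,135)–(517,130) and (361,225)–(508,222), with the black bumper at (517,180). In w2 everything is shifted about 85 px to the left.

```bash
cat >> h.py <<'E'
def measure(name,p,d,s,m,verbose=True,carton_xy=(0.547,-0.178)):
    c=cam(m,s); P=cloud(c,d); z=P[...,2]
    out={}
    hsv=cv2.cvtColor(p,cv2.COLOR_RGB2HSV)
    notgreen=~((hsv[...,0]>35)&(hsv[...,0]<105)&(hsv[...,1]>90))
    near=np.hypot(P[...,0]-carton_xy[0],P[...,1]-carton_xy[1])<0.10
    top=(near&(z>.055)&(z<.075)&notgreen).astype(np.uint8)
    n,l,st,_=cv2.connectedComponentsWithStats(top)
    k=1+np.argmax(st[1:,4]); M=l==k
    zt=np.median(z[M])
    cnt=max(cv2.findContours(M.astype(np.uint8),cv2.RETR_EXTERNAL,cv2.CHAIN_APPROX_NONE)[0],key=len)[:,0]
    Q=ray(c,cnt,zt)[:,:2].astype(np.float32)
    (cx,cy),(w,h),a=cv2.minAreaRect(Q*1000)
    if w<h: a+=90
    a=(a+90)%180-90   # long axis dir rel x axis
    out["carton"]=(np.array([cx,cy])/1000,(a%180),sorted((w,h)),zt)
    if verbose: print(name,"carton",np.round(out["carton"][0],4),"ang",round(a%180,2),"size",np.round((w,h),1),"z",round(float(zt),4))
    return out,P,c
E
python3 - <<'E'
from h import *
from workcell import optics
for n in ("w1","w2","top0","side0"):
    f=np.load(n+".npz"); s=dict(eef_pos=f["pos"],eef_rot=f["rot"]) if "pos" in f else None
    m=optics.camera_model("wrist" if n[0]=="w" else n[:-1])
    o,P,c=measure(n,f["p"],f["d"],s,m)
    z=P[...,2]; X=P[...,0];Y=P[...,1]
    print(" bench z",np.median(z[(X>.47)&(X<.57)&(Y>-.03)&(Y<.15)]).round(4))
    g=f["p"].max(2).astype(int)-f["p"].min(2)
    for nm,xl,xh in (("L",.56,.62),("R",.42,.49)):
        M=(X>xl)&(X<xh)&(Y>-.08)&(Y<.18)&(z>.015)&(z<.03)
        q=P[M][:,:2]
        if len(q)<30: print(nm,len(q)); continue
        lo=q[:,1].min();b=np.polyfit(q[:,1],q[:,0],1)
        print(" ",nm,"z",np.median(z[M]).round(4),"n",len(q),"mouth y",lo.round(4),np.percentile(q[:,1],2).round(4),"x at y=0",b[1].round(4),"slope",b[0].round(4),"resid",np.std(q[:,0]-np.polyval(b,q[:,1])).round(4))
E
```

```text
w1 carton [ 0.5473 -0.1782] ang 89.99 size [121.3  91.1] z 0.0665
 bench z 0.0017
  L z 0.0229 n 644 mouth y -0.0383 -0.0336 x at y=0 0.5833 slope -0.038 resid 0.0014
  R z 0.0233 n 641 mouth y -0.0436 -0.0377 x at y=0 0.4579 slope 0.0238 resid 0.0081
w2 carton [ 0.5469 -0.1763] ang 89.86 size [125.2  91. ] z 0.0664
 bench z 0.3771
  L z 0.0227 n 623 mouth y -0.0384 -0.0337 x at y=0 0.5832 slope -0.0379 resid 0.0013
  R z 0.0233 n 603 mouth y -0.0434 -0.0376 x at y=0 0.4583 slope 0.0081 resid 0.0071
top0 carton [ 0.5507 -0.1778] ang 89.64 size [118.9  89.2] z 0.0645
 bench z -0.0005
  L z 0.0213 n 106 mouth y -0.0351 -0.032 x at y=0 0.5844 slope -0.038 resid 0.0015
  R z 0.021 n 104 mouth y -0.0414 -0.038 x at y=0 0.4598 slope -0.0049 resid 0.0063
side0 carton [ 0.5436 -0.1813] ang 90.05 size [ 99.9 130.8] z 0.0661
 bench z 0.0016
  L z 0.0208 n 143 mouth y -0.0367 -0.0346 x at y=0 0.5835 slope -0.0377 resid 0.0019
  R z 0.0212 n 173 mouth y -0.0427 -0.0387 x at y=0 0.4586 slope -0.0042 resid 0.0062
```

```bash
python3 - <<'E'
from h import *
from workcell import optics
for n in ("w1","w2","top0","side0"):
    f=np.load(n+".npz"); s=dict(eef_pos=f["pos"],eef_rot=f["rot"]) if "pos" in f else None
    c=cam(optics.camera_model("wrist" if n[0]=="w" else n[:-1]),s); P=cloud(c,f["d"])
    X,Y,z=np.moveaxis(P,-1,0); v=X+.038*Y
    L=(abs(v-.583)<.012)&(Y>-.06)&(Y<.17)&(z>.015)&(z<.03)
    R=(abs(v-.4605)<.012)&(Y>-.06)&(Y<.17)&(z>.015)&(z<.03)
    B=(abs(v-.522)<.03)&(Y>.15)&(Y<.23)&(z>.02)&(z<.06)
    for nm,M in (("L",L),("R",R)):
        q=P[M][:,:2]; b=np.polyfit(q[:,1],q[:,0],1)
        print(n,nm,len(q),"x0",b[1].round(4),"slope",b[0].round(4),"res",np.std(q[:,0]-np.polyval(b,q[:,1])).round(4),"mouth",np.sort(q[:,1])[:5].round(4))
    q=P[B]; print("  stop y min pct",np.percentile(q[:,1],[1,5,20,50]).round(4) if len(q) else 0)
E
```

```text
w1 L 616 x0 0.5833 slope -0.038 res 0.0014 mouth [-0.0383 -0.0382 -0.038  -0.0377 -0.0368]
w1 R 552 x0 0.4598 slope -0.0384 res 0.0013 mouth [-0.0436 -0.0433 -0.0433 -0.0422 -0.0422]
  stop y min pct [0.1772 0.1777 0.1785 0.1802]
w2 L 595 x0 0.5832 slope -0.0377 res 0.0013 mouth [-0.0384 -0.0383 -0.0382 -0.0375 -0.0367]
w2 R 534 x0 0.4597 slope -0.0383 res 0.0013 mouth [-0.0434 -0.0432 -0.0431 -0.0419 -0.0417]
  stop y min pct [0.1775 0.1779 0.1789 0.1824]
top0 L 100 x0 0.5845 slope -0.039 res 0.0014 mouth [-0.0351 -0.035  -0.0321 -0.0318 -0.0288]
top0 R 91 x0 0.4608 slope -0.0383 res 0.0013 mouth [-0.0414 -0.0383 -0.0382 -0.035  -0.0348]
  stop y min pct [0.1788 0.1794 0.1806 0.1851]
side0 L 136 x0 0.5835 slope -0.0379 res 0.0019 mouth [-0.0367 -0.0349 -0.0347 -0.0346 -0.0337]
side0 R 158 x0 0.4596 slope -0.0414 res 0.0016 mouth [-0.0427 -0.0415 -0.0404 -0.0391 -0.0383]
  stop y min pct [0.1772 0.1782 0.1796 0.1818]
```

Lane: centre line x = 0.5216 − 0.038·y, mouth at y ≈ −0.041, bumper at y ≈ 0.179, which is 220 mm as stated. The carton sits about 19 mm off towards the far side and about 2° askew. I'll first push its far long side with both fingers to centre and square it, then push from behind.

```bash
cat >> h.py <<'E'
k=-0.0381; nn=np.hypot(1,k)
U=np.array([k,1])/nn; W=np.array([1,-k])/nn; O=np.array([0.5216+k*-0.041,-0.041])
def L2W(sx,sy,z): 
    p=O+sx*U+sy*W; return [p[0],p[1],z]
def W2L(xy):
    d=np.asarray(xy)-O; return np.array([d@U,d@W])
def quat(extra=0.0): # tool y along U(+extra rad), tool x toward robot
    return (Ro.from_euler("z",np.arctan2(U[1],U[0])-np.pi/2+extra)*Ro.from_quat([0,1,0,0])).as_quat()
def look(name,tag,xy):
    from workcell import r,optics
    s=r.read_state(); p,d=optics.get_image(name)
    cv2.imwrite(f"pics/{tag}.png",p[:,:,::-1]); np.savez(tag+".npz",p=p,d=d,pos=s["eef_pos"],rot=s["eef_rot"])
    o,P,c=measure(tag,p,d,s,optics.camera_model(name),carton_xy=xy)
    a=o["carton"][1]-np.degrees(np.arctan2(U[1],U[0]))
    print(tag,"lane sx,sy mm",(W2L(o["carton"][0])*1000).round(1),"ang deg",round(a,2))
    return o
E
python3 - <<'E'
from h import *
from workcell import r, optics, command_gripper
print(W2L([.5473,-.178]))
command_gripper(0.06)
q=quat(); sx=-0.1375
r.reach(L2W(sx,0.092,0.16),q)
r.move_straight(L2W(sx,0.092,0.042),q,speed=0.12)
s=r.read_state();print(s["eef_pos"],s["contact_force"],s["time_s"])
look("top","t1",(.547,-.178))
hit=r.move_straight(L2W(sx,0.070,0.042),q,speed=0.04)
print(r.read_state()["contact_force"])
look("top","t2",(.547,-.178))
E
```

```text
[-0.13781966  0.01890448]
[ 0.62089478 -0.17509291  0.04294868] [-9.51065781e-01  8.71354550e-04  9.00663577e-01] 6.4167
t1 carton [ 0.5381 -0.2313] ang 156.94 size [33.4 84.1] z 0.0644
t1 lane sx,sy mm [-190.8    7.7] ang deg 64.76
[-0.75626641 -0.92366491  2.07505151]
t2 carton [ 0.5233 -0.2233] ang 178.83 size [28.1 54.2] z 0.0642
t2 lane sx,sy mm [-182.2   -6.8] ang deg 86.65
```

View pics/t2.png

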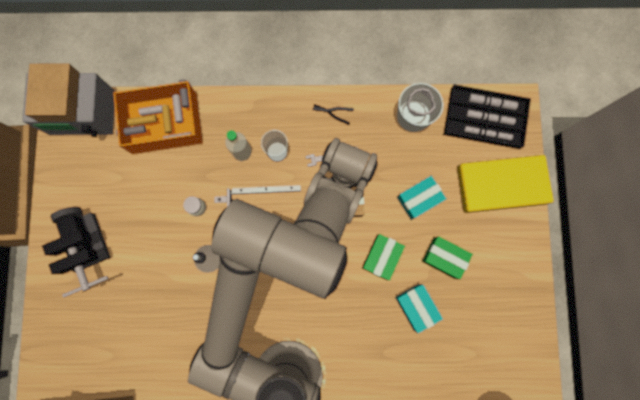

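The arm hides the carton from the top camera. I'll push on to just short of the nominal end, back off, and look with the wrist camera.

```bash
python3 - <<'E'
from h import *
from workcell import r, optics, command_gripper
q=quat(); sx=-0.1375
r.move_straight(L2W(sx,0.058,0.042),q,speed=0.03)
print(r.read_state()["contact_force"])
r.move_straight(L2W(sx,0.070,0.042),q,speed=0.05)
r.move_straight(L2W(sx,0.070,0.16),q,speed=0.15)
r.reach([0.49,-0.10,0.33],[0,1,0,0]); r.hold(.2)
look("wrist","w3",(.535,-.178))
print(r.read_state()["time_s"])
E
```

```text
[ 0.22941862 -1.09869675 -1.09279465]
w3 carton [ 0.525  -0.1791] ang 92.1 size [ 91.2 121.5] z 0.0665
w3 lane sx,sy mm [-138.    -3.4] ang deg -0.08
10.2083
```

View pics/w3.png

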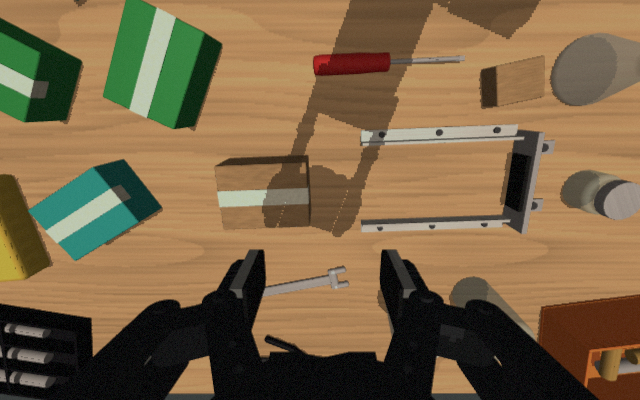

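The carton is now square to the lane (−0.1°) and 3 mm off the centre line. Next I'll push from behind, steering out the 3 mm, and stop before the mouth to look.

```bash
python3 - <<'E'
from h import *
from workcell import r, optics, command_gripper
import math
for e in (math.pi/2,-math.pi/2):
    for sx in (-.24,.09):
        a=r.solve_ik(L2W(sx,0,.042),quat(e)); print(e,sx,None if a is None else np.round(a,2), Ro.from_quat(quat(e)).as_matrix()[:,0].round(2))
E
```

```text
1.5707963267948966 -0.24 [-0.61  0.71  1.54 -0.    0.89  2.49] [ 0.04 -1.   -0.  ]
1.5707963267948966 0.09 [-0.05  0.61  1.78 -0.    0.76  3.05] [ 0.04 -1.   -0.  ]
-1.5707963267948966 -0.24 [-0.61  0.71  1.54 -0.    0.89 -0.65] [-0.04  1.    0.  ]
-1.5707963267948966 0.09 [-0.05  0.61  1.78 -0.    0.76 -0.09] [-0.04  1.    0.  ]
```

```bash
python3 - <<'E'
from h import *
from workcell import r, optics, command_gripper
import math
q=quat(-math.pi/2); sy=-0.0034
command_gripper(0.048)
r.reach(L2W(-.245,sy,0.16),q)
r.move_straight(L2W(-.245,sy,0.042),q,speed=0.12)
print(r.read_state()["contact_force"])
r.move_straight(L2W(-.214,sy,0.042),q,speed=0.04)
r.move_straight(L2W(-.150,0.0,0.042),q,speed=0.05)
print(r.read_state()["contact_force"])
r.move_straight(L2W(-.170,0.0,0.042),q,speed=0.06)
r.move_straight(L2W(-.170,0.0,0.16),q,speed=0.15)
r.reach([0.49,-0.06,0.33],[0,1,0,0]); r.hold(.2)
look("wrist","w4",(.525,-.12))
print(r.read_state()["time_s"])
E
```

```text
[-0.39349393 -0.13050916 -0.39703182]
[0.4279469  0.35205532 1.04912018]
w4 carton [ 0.5259 -0.1166] ang 92.17 size [ 91.2 120.7] z 0.0665
w4 lane sx,sy mm [-75.7  -0.1] ang deg -0.01
17.9833
```

View pics/w4.png

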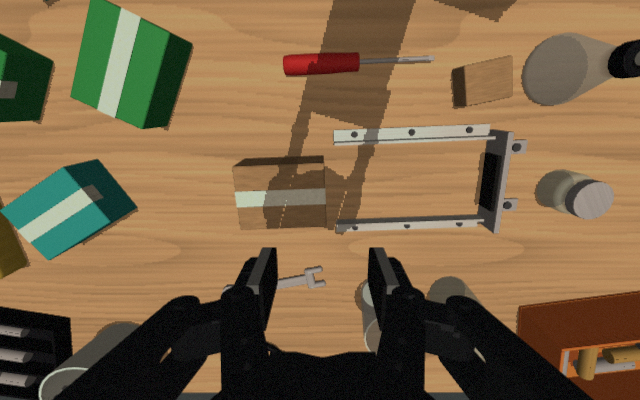

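The carton is at the mouth, centred (−0.1 mm) and square (0.0°). Pushing on down the lane, with a force stop at the bumper.

```bash
python3 - <<'E'
from h import *
from workcell import r, optics, command_gripper
import math
q=quat(-math.pi/2)
r.reach(L2W(-.172,0,0.16),q)
r.move_straight(L2W(-.172,0,0.042),q,speed=0.12)
r.move_straight(L2W(-.152,0,0.042),q,speed=0.04)
r.move_straight(L2W(.0,0,0.042),q,speed=0.06)
print(r.read_state()["contact_force"])
r.move_straight(L2W(.072,0,0.042),q,speed=0.05)
print(r.read_state()["contact_force"])
h=r.move_straight(L2W(.094,0,0.042),q,speed=0.015,max_force=8)
s=r.read_state(); print(h,W2L(s["eef_pos"][:2]),s["contact_force"],s["time_s"])
look("side","s5",(.516,.117))
E
```

```text
[ 0.23944945 -2.412051   -1.35277258]
[-0.39800615 -0.27386733  0.55889206]
True [8.59372824e-02 1.34408967e-05] [ 0.82616999 -0.58766432  0.57668404] 26.1667
s5 carton [0.4887 0.1148] ang 62.28 size [175.4  88.8] z 0.0664
s5 lane sx,sy mm [157.  -28.5] ang deg -29.9
```

View pics/s5.png

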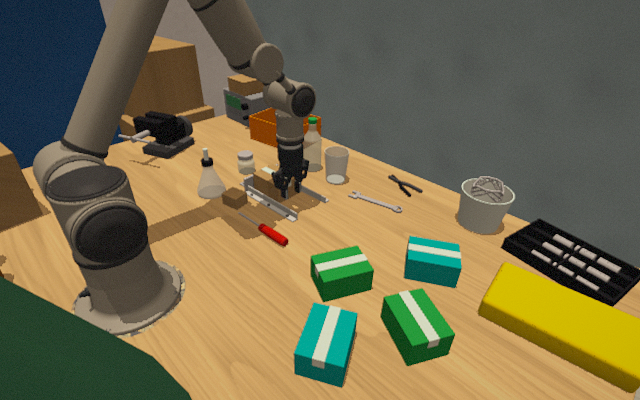

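The force stop came at TCP sx = 85.9 mm, where 85.7 was predicted for home. In the side view the gripper (290,180) hides the carton and blends with it, so that fit means nothing. I'll back off straight and check.

```bash
python3 - <<'E'
from h import *
from workcell import r, optics, command_gripper
import math
q=quat(-math.pi/2)
r.move_straight(L2W(.068,0,0.042),q,speed=0.04)
r.move_straight(L2W(.068,0,0.17),q,speed=0.12)
r.reach([0.47,0.06,0.33],[0,1,0,0]); r.hold(.2)
o=look("wrist","w6",(.516,.117))
f=np.load("w6.npz");c=cam(optics.camera_model("wrist"),dict(eef_pos=f["pos"],eef_rot=f["rot"]));P=cloud(c,f["d"])
X,Y,z=np.moveaxis(P,-1,0)
sx=(X-O[0])*U[0]+(Y-O[1])*U[1]; sy=(X-O[0])*W[0]+(Y-O[1])*W[1]
for a,b in((-.07,-.056),(.056,.07)):
    M=(sy>a)&(sy<b)&(sx>-.02)&(sx<.2)&(z>.018)&(z<.03); print("rail sy",np.median(sy[M]).round(4),M.sum())
M=(abs(sy)<.03)&(sx>.21)&(sx<.24)&(z>.03)&(z<.055); print("stop",np.percentile(sx[M],[2,50]).round(4),M.sum())
r.movej([-0.9,0.2,1.45,0,1.45,-1.9]); r.hold(.2)
look("side","s6",(.516,.117)); look("top","t6",(.516,.117))
print(r.read_state()["time_s"])
E
```

```text
w6 carton [0.5168 0.1187] ang 92.24 size [ 91.7 120.6] z 0.0666
w6 lane sx,sy mm [159.8  -0.3] ang deg 0.06
rail sy -0.0619 471
rail sy 0.0613 241
stop [0.2257 0.229 ] 276
s6 carton [0.5126 0.1133] ang 91.47 size [100.7 135.4] z 0.0663
s6 lane sx,sy mm [154.6  -4.7] ang deg -0.72
t6 carton [0.5189 0.1199] ang 91.15 size [ 91.3 119.8] z 0.0646
t6 lane sx,sy mm [161.    1.8] ang deg -1.03
31.4083
```

View pics/w6.png

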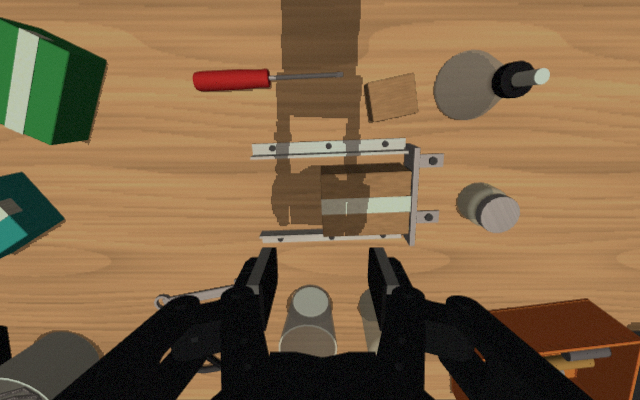

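View pics/t6.png

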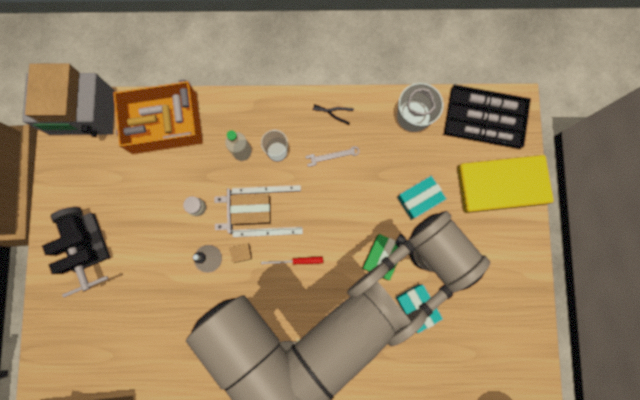

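The wrist view shows the carton between the rails, at about (365,200), with its front against the stop at (412,195). The top view shows it centred at (250,209), with the other things at their earlier pixels. The gripper hangs free. Handing in.

```bash
python3 - <<'E'
from workcell import r
s=r.read_state(); print(s["eef_pos"],s["contact_force"],s["time_s"])
r.finish_job()
E
```

```text
[ 0.36313855 -0.33374526  0.35437983] [-0.05987651  0.1448404  -0.27563117] 31.4083
the job is handed in; nothing more can be done
```

The carton is down the lane against the bumper, and the job was handed in at 31.4 s of the 72 s allowed. I pushed its far long side with both fingers to centre and square it, then pushed from behind to the mouth. After a look there, I pushed down the lane until the force stop at the bumper.

**Last checks:**
- **Wrist camera:** the carton's centre is 159.8 mm from the mouth, 0.3 mm off the centre line and 0.06° askew.
- **Force stop:** it came at tool position 85.9 mm, where 85.7 mm was predicted for home.
- **Other things on the bench:** they are at the same pixels as before in the top view, judged by eye. The tool force at hand-in was about 0.3 N, with the arm clear of everything.
- **Rails:** the last wrist view shows a clear gap between the carton and both rails. Contact during the push was not measured directly.

**Disagreements:**
- **Top camera:** its final fit gave 161.0 mm, 1.8 mm off centre and 1.0° askew.
- **Side camera:** its final fit gave 154.6 mm, 4.7 mm off centre and 0.7° askew. Its carton outline was oversized (135 x 101 mm), so I trusted it least.
- **Failed fits:** three earlier top and side fits failed because the arm hid the carton. I did not use them.

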